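# Test a red stone with the pen tester and present its readout

### The job

Before the red stone is set in wax for casting in place it must be tested: draw the white pen-shaped stone tester out of its slanting stand and, holding it upright with its copper tip down, press the spring tip gently and squarely first on the copper disc of the black reference puck and then on the top of the red stone. Then raise the tester at least 20 cm above the desk, lay it over until it is level with its readout window facing straight up, and finish still holding it there, steady, touching nothing else. Leave the wax trees, the puck and the stone rests standing where they are.

Things in the scene. Friction and masses are not known exactly. Their poses are not given: they have to be found in the camera images.
- tester: white pen-shaped stone tester, 160 mm long, 80 g, loose in the stand. Origin: middle of the flat-sided handle, the best grip (24 mm along x, 18 mm along y, z from -40 to +41 mm). z runs from tip to end cap; x points out of the black readout window, so x up means level, readout up. In the stand it leans 45 degrees, cap up on the stand's -x side, y level, x obliquely up
- tester_tip (a joint): spring tip of the tester: 0 m fully out, 0.006 m pushed fully in; it needs about 1.2 N to begin to move and 3 N at the end of its travel
- tip_point (a point): end of the thin copper tip, 120 mm below the tester's origin along its z when fully out. Tester below the handle: rubber collar 27 mm across (z -45 to -40 mm) that rests on the socket's mouth, barrel 16 mm across (to -85 mm), nose cone (to -105 mm), tip (to -120 mm)
- stand: heavy stand that does not move: black base 122 x 84 x 22 mm (reaching 48 mm to -x and 74 mm to +x of the origin) with a slanting dark tube, 27 mm across. Origin on the desk; at yaw 0 the tube rises towards the robot (-x) at 45 degrees; it may be turned by up to 0.35 rad
- socket_mouth (a point): centre of the tube's mouth, 20 mm to -x of the stand's origin and 85 mm above the desk; bore 19 mm wide, 84 mm deep along the 45-degree axis: the tester is clear when drawn 80 mm along its own axis
- reference: black round reference puck, 44 mm across and 15 mm high, 150 g, loose on the desk, with a copper disc 16 mm across in the middle of its top; origin under its centre
- reference_disc (a point): centre of the copper disc's top, 15 mm above the desk
- red_rest: aluminium stone rest, 40 x 56 x 11 mm, 150 g, loose on the desk, with a round faceted red stone held in its middle by a dab of green wax; origin under its centre
- red_stone (a point): centre of the red stone's flat top (13 mm across), 19 mm above the desk
- green_rest: the same stone rest with a green stone, not to be tested now; its stone's top is 19 mm above the desk. The puck and the two rests stand in any order in three places
- wax_tree_a: green wax tree on a black round base, 128 mm across and 159 mm high, standing loose behind the work; origin under its centre
- wax_tree_b: smaller green wax tree on a black round base, 116 mm across and 144 mm high, standing loose behind the work; origin under its centre
There are look-alikes about, which are no part of the job. What is shaped like the red_rest but brown or pink is not meant.

How it is judged:
On the way, in this order (a step that is already met when the one before it is completed fails the run):
1. the tester is drawn out of its socket (distance between tester and socket_mouth above 0.12 m and contact force between the fingers and tester above 1 N and contact force between tester and stand below 0.1 N), for 0.2 s.
2. its tip is pressed on the copper disc of the reference puck, tester upright within 0.4 rad (distance between tip_point and reference_disc below 0.0085 m and contact force between tester and reference above 0.5 N and value of joint tester_tip above 0.001 m and angle between tester's own z axis and vertical below 0.4 rad), for 0.2 s.
3. its tip is pressed on the top of the red stone, tester upright within 0.4 rad (distance between tip_point and red_stone below 0.0085 m and contact force between tester and red_rest above 0.5 N and value of joint tester_tip above 0.001 m and angle between tester's own z axis and vertical below 0.4 rad), for 0.2 s.
At the end, for the whole second after the job is handed in: The fingers hold the tester, still, with its middle more than 180 mm and its tip more than 150 mm above the desk, its readout side within 0.35 rad of straight up (so the tester is level within 0.35 rad), its tip fully out, clear of the stand and the wax trees (angle between tester's own x axis and vertical below 0.35 rad and height (world z) of tester above 0.18 m and height (world z) of tip_point above 0.15 m and contact force between the fingers and tester above 1 N and contact force between tester and wax_tree_a below 0.1 N and contact force between tester and wax_tree_b below 0.1 N and contact force between tester and stand below 0.1 N and value of joint tester_tip below 0.001 m and linear speed of tester below 0.04 m/s and angular speed of tester below 0.3 rad/s); the arm keeps its last pose, push and grip.
It fails at once if a wax tree is shifted by more than 30 mm or tipped (distance of any of wax_tree_a, wax_tree_b from where it was at the start of the episode above 0.03 m or angle between any of wax_tree_a, wax_tree_b's own z axis and vertical above 0.3 rad).
It fails at once if the puck or a stone rest is shifted by more than 20 mm (distance of any of reference, red_rest, green_rest from where it was at the start of the episode above 0.02 m).
It fails at once if the tester is pressed on the puck or a stone with more than 15 N (contact force between tester and reference above 15 N or contact force between tester and red_rest above 15 N or contact force between tester and green_rest above 15 N).
It also fails if it takes over 58 s, if anything falls off the work surface, if the arm or the gripper's body presses on something with over 40 N, if the wrist force passes 120 N, or if a joint passes its speed limit or range.

### The arm

A 7-joint arm with a two-finger parallel gripper is mounted at the origin on a cart in front of the work surface, level with it; the furniture and walls round the work are solid. World frame = base frame: x ahead of the robot, y to its left, z up, the work surface at z = 0. Lengths are in m, angles in rad, forces in N, time in s.
With the tool pointing down it reaches from about 0.4 to 0.925 m from the base axis. Payload 4.1 kg.
Tool frame: the origin (TCP) lies on the centre line of the jaws, within the pads' length; the fingertips stand r.tips_ahead ahead of it and the grasp point (between the pads) lies 3 mm ahead of it (r.tips_ahead is the distance from the TCP to the fingertips, in m); z points along the fingers, y is the line along which they close (so a half turn about z gives the same grasp; the last joint's range is limited). The gripper opens to 85 mm and grips with 20 to 120 N. Pads are 22 mm wide; open, the fingers measure 114 mm over their backs; the gripper's body (76 mm by 85 mm) begins 54 mm behind the grasp point. The pads swing forward as they close: fully open they stand 13 mm farther back than shut.
Start: joints at [-1.426, 0.398, 0.045, 1.537, -0.019, 1.207, -0.051], TCP at [0.157, 0.631, 0.228] pointing down, gripper open.
Joint ranges: [-2.82, 2.82], [-0.49, 2.23], [-1.37, 1.46], [0, 2.46], [-1.36, 4.5], [0.23, 2], [-2.94, 2.94]. Speed limits (rad/s): [2.57, 2.57, 3.14, 3.14, 3.14, 3.14, 3.14].

### API

Orientations are given as [roll, pitch, yaw] about the fixed x, y, z axes, in that order (R = Rz(yaw) Ry(pitch) Rx(roll)).
In Python, from bench import r gives the robot as it stands.
- The arm moves only by the tool move_arm, never from a script. Its arguments are lists of equal length, an entry for each row: "dp": the shift along the world's x, y, z in units of 40 mm (1.0 is 40 mm), a list of three; "twist": the turn, a rotation vector about the world's x, y, z in units of 5 degrees (1.0 is 5 degrees), a list of three; "hand": the finger opening in mm, from 0 to 85.4. In form: {"dp": [[x, y, z], ...], "twist": [[wx, wy, wz], ...], "hand": [hand, ...]}. A call has 1 to 20 rows; each row is the pose to reach, as a shift and turn from the pose commanded when the call began; what a row does not reach only later rows make up. A row lasts 1/8 s, in which the tool goes at most 62.5 mm and 10.7 degrees, less where a joint would pass 70% of its speed; a pose out of reach is approached as far as the arm can. A call with a gripper value outside its range is refused whole. The fingers move at their own pace and stop on an object; "newtons" is the grip in N (left out, the last holds). Time passes only in rows, so rows that repeat a pose let the fingers close. It gives the time, the measured TCP pose, the force, the opening and the grip force at its end, in the units of the state.
- r.state(): the state, without advancing time (a new reading comes with each control period).
- r.capture(name): name is "scene" or "top"; returns the picture (480x640x3 uint8, red, green, blue); there is no depth.
- r.calibration(name): a dict with "vertical_fov" (degrees; the focal length in pixels is half the picture's height over the tangent of half this angle, whatever the lens; pixels are square), "cx", "cy" (the principal point, pixels), "xyz" and "rotation" of the camera in the world. Camera axes: x right, y down, z forward; pixel columns grow to the right and rows downward; lengths in m; the calibration is good to about 2 mm. A picture is of the moment at which its call begins. calibration takes no time and is no camera call.
- r.hand_in(): hands the job in; it is judged then, once.
The state is a dict: "time_s": time; "q": joint angles; "dq": joint speeds; "tau": joint torques, N m; "eef_pos": TCP position; "eef_rot": TCP orientation; "ft_force": force on the tool from outside, world axes, zero at the start; "torque": the same for the moment, N m; "grip_width": opening from 0.0 (shut) to 1.0 (fully open); "gripper_force": force on a finger pad.
Only numpy, scipy, OpenCV 4.12 (cv2) and the standard library are available. Lean on these libraries where they do the work, as an engineer would, in place of code of your own. Each camera call takes 0.05 s, during which the arm holds its last target. There are 200 camera calls.

## Working session

There is one attempt and no reset: what is moved stays moved. The work goes in short steps, Python scripts to look and compute and a tool call to move; the robot and the scene stay as the last step left them, time stands still between calls to the robot, and variables do not carry over. Pictures are saved under pics/ and viewed, at most 10 in all, crops included, and the job is handed in when it is done.

Besides the shell and the picture viewer there is one more tool, called after ">>>" as name(argument=value, ...) on one line, values as JSON. move_arm: Moves the arm, as the interface text tells. Its arguments: {"type":"object","properties":{"dp":{"type":"array","items":{"type":"array","items":{"type":"number"}}},"twist":{"type":"array","items":{"type":"array","items":{"type":"number"}}},"hand":{"type":"array","items":{"type":"number"}},"newtons":{"type":"number"}},"required":["dp","twist","hand"]}

```bash
ls; mkdir -p pics
python3 - <<'E'
from bench import r
import cv2,numpy as np
s=r.state();print(s['time_s'],s['eef_pos'],s['eef_rot'],s['grip_width'],r.tips_ahead)
for n in('scene','top'):
    c=r.calibration(n);print(n,c)
    cv2.imwrite(f'pics/{n}0.png',r.capture(n)[:,:,::-1])
E
```

```text
pics
0.0 [0.15671293 0.63015792 0.2269269 ] [-3.13958481e+00  1.69020815e-04  2.89796737e+00] 1.000566175626669 0.022
scene {'vertical_fov': 54.92848287717472, 'cx': 315.6125266860057, 'cy': 232.33632910215488, 'xyz': array([0.32907556, 0.5287691 , 0.68450139]), 'rotation': array([-2.34274251,  0.01486557, -2.70247397])}
top {'vertical_fov': 53.03332978734469, 'cx': 317.5899896452379, 'cy': 240.06249410128459, 'xyz': array([ 0.52277266, -0.03934351,  1.18254035]), 'rotation': array([-3.05238212e+00, -1.61213901e-03, -1.58166091e+00])}
```

View pics/scene0.png

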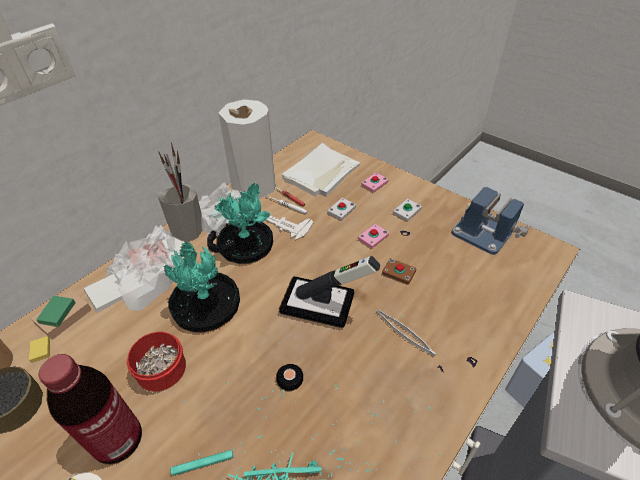

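View pics/top0.png

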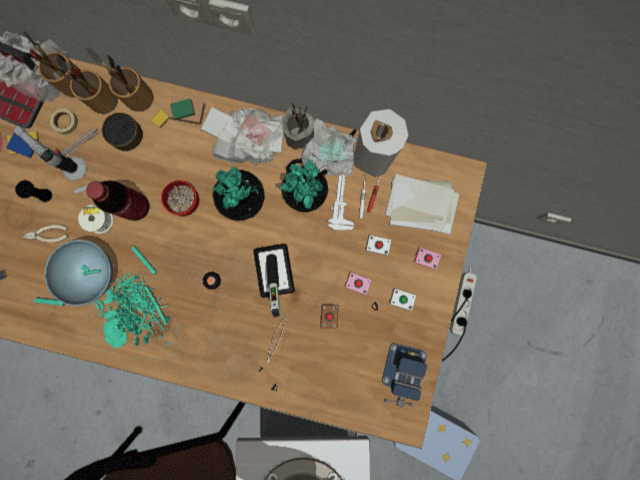

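Both views: puck (top 212,281; scene 290,377), red aluminium rest (top 378,245; scene 341,208), green rest (403,299), stand about (272,270) with the tester's cap towards the robot (275,313). The brown and pink rests are decoys.

```bash
cat > h.py <<'E'
from bench import r
import cv2,numpy as np
from scipy.spatial.transform import Rotation as R
def cam(n):
    c=r.calibration(n);f=240/np.tan(np.radians(c['vertical_fov']/2))
    return c,f,R.from_euler('xyz',c['rotation']).as_matrix()
def ray(n,u,v):
    c,f,M=cam(n);d=M@np.array([(u-c['cx'])/f,(v-c['cy'])/f,1]);return np.array(c['xyz']),d/np.linalg.norm(d)
def plane(n,u,v,z):
    o,d=ray(n,u,v);return o+d*(z-o[2])/d[2]
def tri(a,b):
    o1,d1=ray('scene',*a);o2,d2=ray('top',*b)
    A=np.array([d1,-d2]).T;t=np.linalg.lstsq(A,o2-o1,rcond=None)[0]
    p,q=o1+t[0]*d1,o2+t[1]*d2;return (p+q)/2,np.linalg.norm(p-q)
def proj(n,p):
    c,f,M=cam(n);x=M.T@(np.array(p)-c['xyz']);return np.array([c['cx']+f*x[0]/x[2],c['cy']+f*x[1]/x[2]])
def blob(img,box,lo,hi):
    x0,y0,x1,y1=box;h=cv2.cvtColor(img[y0:y1,x0:x1],cv2.COLOR_RGB2HSV)
    m=cv2.inRange(h,np.array(lo),np.array(hi));n,_,s,c=cv2.connectedComponentsWithStats(m)
    i=1+np.argmax(s[1:,4]);return c[i]+[x0,y0],s[i,4],s[i,:4]+[x0,y0,0,0],m
E
python3 - <<'E'
from h import *
S=cv2.imread('pics/scene0.png')[:,:,::-1].copy();T=cv2.imread('pics/top0.png')[:,:,::-1].copy()
def show(nm,im,n,box,lo,hi,z):
    c,a,b,m=blob(im,box,lo,hi);print(nm,n,c.round(1),a,b,plane(n,*c,z).round(4));return c
red=[(0,130,60),(8,255,255)]
a=show('redstone',S,'scene',(325,195,358,222),*red,.019)
b=show('redstone',T,'top',(365,233,393,257),*red,.019);print(tri(a,b))
for n,im,bx in(('scene',S,(325,195,358,222)),('top',T,(365,233,393,257))):
    show('redrest',im,n,bx,(0,0,130),(180,60,255),.011)
for n,im,bx in(('scene',S,(274,360,306,394)),('top',T,(198,268,226,294))):
    show('puckblack',im,n,bx,(0,0,0),(180,255,60),.01)
    show('puckcu',im,n,bx,(0,40,120),(14,200,255),.015)
for n,im,bx in(('scene',S,(392,196,424,224)),('top',T,(390,287,418,312))):
    show('green',im,n,bx,(45,100,30),(85,255,255),.019)
a=cv2.resize(S[235:335,270:410],None,fx=5,fy=5,interpolation=cv2.INTER_CUBIC)
b=cv2.resize(T[235:325,235:315],None,fx=6,fy=6,interpolation=cv2.INTER_CUBIC)
cv2.imwrite('pics/s1.png',a[:,:,::-1]);cv2.imwrite('pics/t1.png',b[:,:,::-1])
E
```

```text
redstone scene [341.5 207. ] 4 [340 207   4   1] [ 0.6109 -0.1811  0.019 ]
redstone top [379.2 246.6] 5 [378 246   4   2] [ 0.6093 -0.1916  0.019 ]
(array([ 0.61241908, -0.19198535,  0.0095622 ]), np.float64(0.005158263171079452))
redrest scene [341.4 207.5] 245 [328 198  28  21] [ 0.6137 -0.1881  0.011 ]
redrest top [378.4 244.6] 306 [367 235  24  20] [ 0.6149 -0.1909  0.011 ]
puckblack scene [289.2 377.8] 446 [276 364  27  27] [0.5306 0.2219 0.01  ]
puckcu scene [288.9 373.9] 75 [284 369  10  10] [0.5326 0.2185 0.015 ]
puckblack top [211.6 280.2] 175 [203 272  18  17] [0.5325 0.2161 0.01  ]
puckcu top [210.4 280.4] 45 [207 277   8   8] [0.5321 0.2178 0.015 ]
green scene [407.3 206.8] 46 [403 204   9   7] [ 0.4802 -0.2405  0.019 ]
green top [403.1 299.2] 42 [400 296   7   7] [ 0.482  -0.2462  0.019 ]
```

View pics/s1.png

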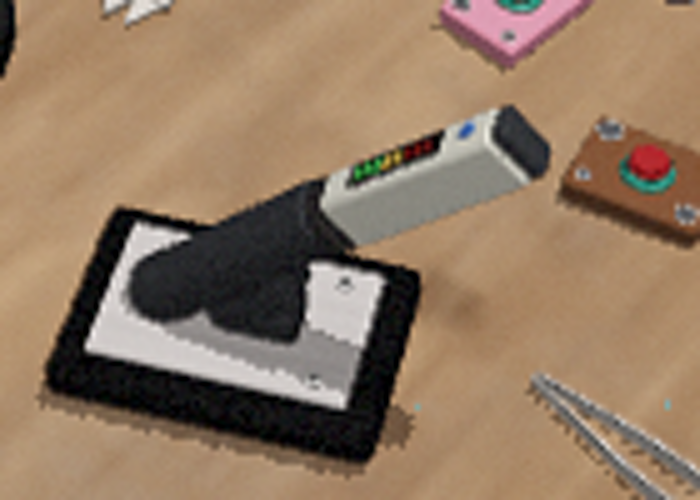

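View pics/t1.png

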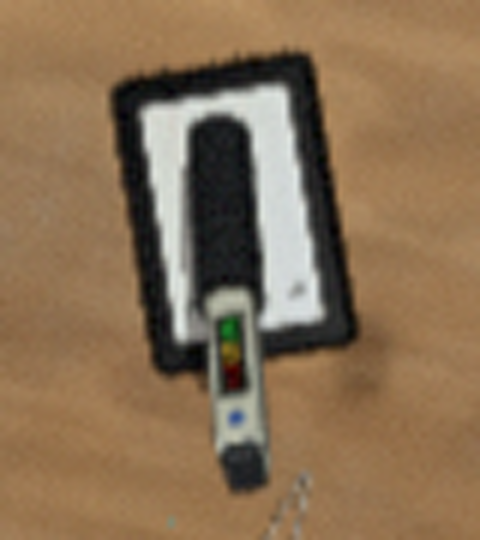

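The crops show the tester leaning towards the robot with readout and blue button visible (scene about (363,261), top about (274,304)) and the stand base's four corners; stand turned slightly in yaw.

Run:
```python
from h import *
tc=lambda x,y:(235+x/6-.4,235+y/6-.4); sc=lambda x,y:(270+x/5-.4,235+y/5-.4)
C=[plane('top',*tc(*p),.022) for p in((113,90),(310,57),(355,338),(160,372))]
D=[plane('scene',*sc(*p),.022) for p in((118,208),(47,382),(368,462),(420,270))]  # far-left..., 
for n,Q in(('top',C),('scene',D)):
    Q=np.array(Q);print(n,Q.round(4).tolist(),Q.mean(0).round(4),[np.linalg.norm(Q[i]-Q[(i+1)%4]).round(4) for i in range(4)])
C=np.array(C);ax=(C[0]-C[3]+C[1]-C[2]);ya=np.arctan2(ax[1],ax[0]);print('yaw top',ya)
D=np.array(D);ax=(D[0]-D[3]+D[1]-D[2]);print('yaw scene',np.arctan2(ax[1],ax[0]))
c=(C.mean(0)+D.mean(0))/2
for Y in (ya,):
    e=np.array([np.cos(Y),np.sin(Y),0]);o=c-e*.013;o[2]=0
    m=o-.02*e+[0,0,.085];a=(-e+[0,0,1])/2**.5;t=m+.045*a
    print('stand',o,'mouth',m,'tester',t)
    x=(e+[0,0,1])/2**.5
    for nm,p in(('btn@z25',t+.012*x+.025*a),('cap',t+.041*a),('win', t+.012*x)):print(nm,p.round(4),proj('scene',p),proj('top',p))
print('btn',tri(sc(466,130),tc(236,417)))
print('yellow/redmid',tri(sc(395,158),tc(232,352)))
```

```text
top [[0.6051, 0.113, 0.022], [0.6176, 0.0336, 0.022], [0.5046, 0.0161, 0.022], [0.492, 0.0941, 0.022]] [0.5548 0.0642 0.022 ] [np.float64(0.0804), np.float64(0.1143), np.float64(0.079), np.float64(0.1147)]
scene [[0.6155, 0.041, 0.022], [0.6018, 0.1223, 0.022], [0.4867, 0.1061, 0.022], [0.5015, 0.0216, 0.022]] [0.5514 0.0728 0.022 ] [np.float64(0.0824), np.float64(0.1162), np.float64(0.0858), np.float64(0.1156)]
yaw top 0.15925928529037423
yaw scene 0.1535174050639204
stand [0.54026984 0.0664185  0.        ] mouth [0.52052294 0.06324676 0.085     ] tester [0.48910581 0.05820056 0.11681981]
btn@z25 [0.48   0.0567 0.143 ] [361.26281373 260.52980564] [272.21439558 303.59020256]
cap [0.4605 0.0536 0.1458] [373.77055453 261.77972285] [273.58572975 312.85853907]
win [0.4975 0.0595 0.1253] [349.91844159 265.77417785] [271.65830843 295.20709986]
btn (array([0.47868518, 0.05329671, 0.13998564]), np.float64(0.00019624860570150043))
yellow/redmid (array([0.50120634, 0.05643964, 0.11938789]), np.float64(0.0007081798016718717))
```

```bash
cat >> h.py <<'E'
YAW=.157
def toolR(p,yaw=YAW):  # p: degrees of tool tilt from straight down towards heading yaw
    p=np.radians(p);e=np.array([np.cos(yaw),np.sin(yaw),0]);y=np.array([-np.sin(yaw),np.cos(yaw),0])
    z=e*np.sin(p)-np.array([0,0,np.cos(p)]);return np.array([np.cross(y,z),y,z]).T
def rel(pos,Rt,pos0=None,R0=None):
    s=r.state()
    P=np.array(s['eef_pos']) if pos0 is None else np.array(pos0); Q=R.from_euler('xyz',s['eef_rot']).as_matrix() if R0 is None else R0
    return ((np.array(pos)-P)/.04).round(3),(R.from_matrix(Rt@Q.T).as_rotvec(degrees=True)/5).round(3)
def st():
    s=r.state();print('t',s['time_s'],'p',np.round(s['eef_pos'],4),'R',np.round(s['eef_rot'],3),'q',np.round(s['q'],3),'F',np.round(s['ft_force'],2),'w',s['grip_width'],s['gripper_force'])
E
python3 - <<'E'
from h import *
print(rel([.442,.0465,.1965],toolR(30)))
E
```

```text
(array([  7.132, -14.593,  -0.764]), array([-0.242, -6.034,  4.491]))
```

>>> move_arm(dp=[[0.5, -1.5, 0.5], [1.0, -3.0, 0.8], [1.6, -4.5, 1], [2.4, -6, 1]], twist=[[0, 0, 0], [0, 0, 0], [0, 0, 0], [0, 0, 0]], hand=[85, 85, 85, 85])

```text
time_s: 0.6
eef_pos: [0.247, 0.4012, 0.2682]
eef_rot: [3.14, 0.0, 2.899]
ft_force: [0.6, 0.5, 0.1]
grip_width: 0.997
gripper_force: 0.0
```

```bash
python3 -c "
from h import *
st();print(rel([.442,.0465,.1965],toolR(30)))"
```

```text
t 0.6 p [0.247  0.4012 0.2682] R [3.14  0.    2.899] q [-1.243  0.042  0.138  1.893 -0.006  1.206  0.225] F [0.59 0.47 0.15] w 0.9967068133125361 0.0
(array([ 4.874, -8.868, -1.793]), array([-0.272, -6.032,  4.473]))
```

>>> move_arm(dp=[[0.6, -1.2, 0], [1.3, -2.4, 0], [2.0, -3.6, -0.2], [2.7, -4.8, -0.5], [3.4, -6.0, -0.8], [4.1, -7.3, -1.3], [4.73, -8.59, -1.76], [4.73, -8.59, -1.76], [4.73, -8.59, -1.76]], twist=[[0, 0, 0.6], [0, -0.8, 1.3], [-0.1, -1.6, 2.0], [-0.15, -2.7, 2.7], [-0.2, -3.8, 3.3], [-0.25, -4.9, 3.9], [-0.27, -6.03, 4.47], [-0.27, -6.03, 4.47], [-0.27, -6.03, 4.47]], hand=[85, 85, 85, 85, 85, 85, 85, 85, 85])

```text
time_s: 1.72
eef_pos: [0.4359, 0.0596, 0.1977]
eef_rot: [3.141, 0.524, -2.987]
ft_force: [0.5, 0.7, -0.0]
grip_width: 0.996
gripper_force: 0.0
```

```bash
python3 -c "
from h import *
st();print(rel([.442,.0465,.1965],toolR(30)), rel([.4865,.0535,.1186],toolR(30)))
S=r.capture('scene');T=r.capture('top')
a=cv2.resize(S[200:350,240:440],None,fx=3,fy=3);b=cv2.resize(T[210:360,220:340],None,fx=3,fy=3)
cv2.imwrite('pics/m2.png',np.hstack([a[:450,:440],b])[:,:,::-1])"
```

```text
t 1.725 p [0.4359 0.0596 0.1977] R [ 3.141  0.524 -2.987] q [-0.945 -0.341  0.536  2.43   0.567  0.556  0.917] F [ 0.45  0.72 -0.05] w 0.9962391128518945 0.0
(array([ 0.153, -0.328, -0.03 ]), array([-0.005,  0.   ,  0.02 ])) (array([ 1.266, -0.153, -1.978]), array([-0.005,  0.   ,  0.02 ]))
```

View pics/m2.png

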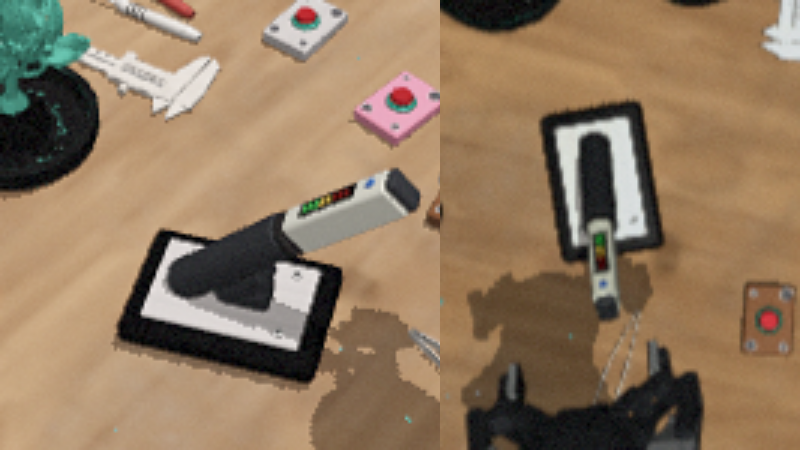

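Fingers (mosaic about (510,380) and (655,355)) straddle the tester's cap, (605,305), but still sit ~10 px to the left: the arm is near its fold limit there, so I step forward and recheck.

>>> move_arm(dp=[[0.2, 0.0, -0.3], [0.4, 0.05, -0.65], [0.4, 0.05, -0.65], [0.4, 0.05, -0.65]], twist=[[0, 0, 0], [0, 0, 0], [0, 0, 0], [0, 0, 0]], hand=[85, 85, 85, 85])

```text
time_s: 2.33
eef_pos: [0.452, 0.0622, 0.172]
eef_rot: [-3.141, 0.524, -2.984]
ft_force: [0.5, -0.3, 0.1]
grip_width: 0.999
gripper_force: 0.0
```

```bash
python3 -c "
from h import *
st();print(rel([.4865,.0535,.1186],toolR(30)))
T=r.capture('top');S=r.capture('scene')
s=r.state();M=R.from_euler('xyz',s['eef_rot']).as_matrix();p=np.array(s['eef_pos'])
b=cv2.resize(T[240:350,220:340],None,fx=4,fy=4);a=cv2.resize(S[220:330,320:420],None,fx=4,fy=4)
for k in(-1,1):
  q=p+M@[0,k*.0427,.022-.013]
  cv2.circle(b,tuple(int(v) for v in (proj('top',q)-[220,240])*4),4,(255,0,0),1)
for L in (-.02,.02,.041,.08): 
  d=np.array([-.698,-.1105,.707]);q=np.array([.488,.0537,.116])+L*d
  cv2.circle(b,tuple(int(v) for v in (proj('top',q)-[220,240])*4),4,(0,0,255),1)
  cv2.circle(a,tuple(int(v) for v in (proj('scene',q)-[320,220])*4),4,(0,0,255),1)
cv2.imwrite('pics/m3.png',np.hstack([b,a[:,:320]])[:,:,::-1])"
```

```text
t 2.325 p [0.452  0.0622 0.172 ] R [-3.141  0.524 -2.984] q [-0.965 -0.243  0.606  2.439  0.559  0.438  0.937] F [ 0.52 -0.32  0.14] w 0.9986612788660453 0.0
(array([ 0.862, -0.216, -1.336]), array([0.006, 0.004, 0.   ]))
```

View pics/m3.png

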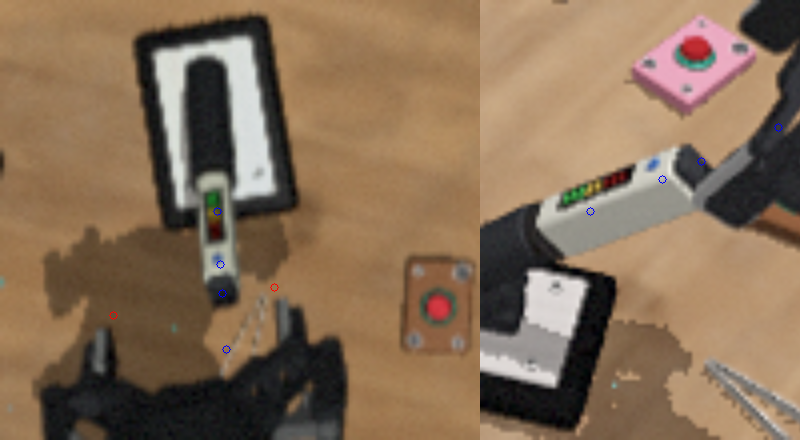

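>>> move_arm(dp=[[0.25, 0.04, -0.4], [0.5, 0.08, -0.85], [0.71, 0.12, -1.3], [0.71, 0.12, -1.3], [0.71, 0.12, -1.3], [0.71, 0.12, -1.3]], twist=[[0, 0, 0], [0, 0, 0], [0, 0, 0], [0, 0, 0], [0, 0, 0], [0, 0, 0]], hand=[85, 85, 85, 85, 85, 85])

```text
time_s: 3.18
eef_pos: [0.4802, 0.0673, 0.1196]
eef_rot: [3.141, 0.523, -2.985]
ft_force: [-0.4, -0.0, 0.2]
grip_width: 1.002
gripper_force: 0.0
```

```bash
python3 -c "
from h import *
st();print(rel([.4865,.0535,.1186],toolR(30)))"
```

```text
t 3.175 p [0.4802 0.0673 0.1196] R [ 3.141  0.523 -2.985] q [-1.581 -0.09   1.301  2.453  0.632  0.232  0.888] F [-0.43 -0.02  0.19] w 1.0018680908626298 0.0
(array([ 0.159, -0.345, -0.024]), array([-0.01 , -0.004, -0.006]))
```

Joints 4 and 6 are at their limits here; a steeper tool (15° instead of 30°) relieves both, about the same grasp point.

>>> move_arm(dp=[[0.02, 0, 0.01], [0.02, 0, 0.01], [0.02, 0, 0.01], [0.02, 0, 0.01], [0.02, 0, 0.01], [0.02, 0, 0.01]], twist=[[-0.16, 1.0, 0], [-0.31, 2.0, 0], [-0.47, 2.96, 0], [-0.47, 2.96, 0], [-0.47, 2.96, 0], [-0.47, 2.96, 0]], hand=[85, 85, 85, 85, 85, 85])

```text
time_s: 3.92
eef_pos: [0.4749, 0.0648, 0.1241]
eef_rot: [-3.142, 0.264, -2.987]
ft_force: [-0.4, 0.4, -0.0]
grip_width: 1.001
gripper_force: 0.0
```

```bash
python3 -c "
from h import *
st();print(rel([.4872,.0536,.1189],toolR(15)))"
```

```text
t 3.925 p [0.4749 0.0648 0.1241] R [-3.142  0.264 -2.987] q [-1.941 -0.494  1.454  2.267  0.811  0.827  0.753] F [-0.36  0.37 -0.03] w 1.0006632961989537 0.0
(array([ 0.307, -0.28 , -0.131]), array([-0.004,  0.027,  0.024]))
```

>>> move_arm(dp=[[-0.1, -0.05, 1.0], [-0.1, -0.1, 2.2], [0.3, -0.1, 3.4], [1.0, -0.1, 4.4], [2.0, 0, 4.5], [3.0, 0, 4.5], [3.0, 0, 4.5]], twist=[[0, 0, 0], [0, 0, 0], [-0.16, 1.0, 0], [-0.31, 2.0, 0], [-0.47, 2.96, 0], [-0.47, 2.96, 0], [-0.47, 2.96, 0]], hand=[85, 85, 85, 85, 85, 85, 85])

```text
time_s: 4.8
eef_pos: [0.5365, 0.0575, 0.3247]
eef_rot: [-3.138, 0.054, -2.987]
ft_force: [-0.9, -0.2, -0.3]
grip_width: 0.996
gripper_force: 0.0
```

```bash
python3 -c "
from h import *
st()"
```

```text
t 4.8 p [0.5365 0.0575 0.3247] R [-3.138  0.054 -2.987] q [-2.059 -0.494  1.456  1.721  0.522  1.448  1.062] F [-0.9  -0.24 -0.32] w 0.996096194091705 0.0
```

The elbow has wandered to its joint limits (q2, q3). I fit a simple kinematic model to the states so far to plan a route back.

```bash
cat > kin.py <<'E'
from h import *
import itertools
from scipy.optimize import least_squares
D=[([-1.426,.398,.045,1.537,-.019,1.207,-.051],[.1567,.6302,.2269],[-3.1396,0,2.898]),
([-1.243,.042,.138,1.893,-.006,1.206,.225],[.247,.4012,.2682],[3.14,0,2.899]),
([-.945,-.341,.536,2.43,.567,.556,.917],[.4359,.0596,.1977],[3.141,.524,-2.987]),
([-.965,-.243,.606,2.439,.559,.438,.937],[.452,.0622,.172],[-3.141,.524,-2.984]),
([-1.581,-.09,1.301,2.453,.632,.232,.888],[.4802,.0673,.1196],[3.141,.523,-2.985]),
([-1.941,-.494,1.454,2.267,.811,.827,.753],[.4749,.0648,.1241],[-3.142,.264,-2.987]),
([-2.059,-.494,1.456,1.721,.522,1.448,1.062],[.5365,.0575,.3247],[-3.138,.054,-2.987])]
Rz=lambda a:R.from_euler('z',a).as_matrix(); Ry=lambda a:R.from_euler('y',a).as_matrix()
def fk(q,s,v):  # v: b,c, then offsets
    b,c,x0,y0,h,xe1,l1,xe2,l2,xw,lt,xb=v
    M=Rz(b);p=np.array([x0,y0,h])
    M=M@Rz(s[0]*q[0])@Ry(s[1]*q[1])@Rz(s[2]*q[2]);p=p+M@[xe1,0,l1]
    M=M@Ry(s[3]*q[3]);p=p+M@[xe2,0,l2]
    M=M@Rz(s[4]*q[4])
    p=p+M@[xb,0,0]
    M=M@Ry(s[5]*q[5]);p=p+M@[xw,0,0]
    M=M@Rz(s[6]*q[6])@Rz(c);return p+M@[0,0,lt],M
V0=[0,0,0,0,.3,0,.3,0,.3,0,.2,0]
def fit():
    best=None
    for s in itertools.product((1,-1),repeat=7):
        if s[1]<0: continue
        def f(v):
            return np.concatenate([np.r_[0*np.zeros(1),R.from_matrix(fk(q,s,np.r_[v,V0[2:]])[1].T@R.from_euler('xyz',e).as_matrix()).as_rotvec()] for q,p,e in D])
        for b0,c0 in itertools.product((0,1.57,3.14,-1.57),repeat=2):
            S=least_squares(f,[b0,c0],max_nfev=30)
            if best is None or S.cost<best[0]: best=(S.cost,s,S.x)
        if best[0]<1e-3: break
    return best
if __name__=='__main__':
    c,s,bc=fit();print(c,s,bc)
    g=lambda w:np.concatenate([(fk(q,s,np.r_[bc,w])[0]-p)*1e3 for q,p,e in D])
    S=least_squares(g,V0[2:]);print(S.x.round(4),np.abs(S.fun).max())
    np.save('kin.npy',np.r_[s,bc,S.x])
E
python3 kin.py
```

```text
4.212519718490672e-06 (-1, 1, -1, 1, -1, 1, -1) [-8.68070596e-05  1.57067591e+00]
[ 0.0413 -0.0018  0.2691 -0.0101  0.5468  0.0099  0.4874  0.0085  0.3472
  0.0247] 10.274159198840657
```

```bash
sed -i 's/    M=M@Rz(s\[0\]\*q\[0\])@Ry/    M=M@Rz(s[0]*q[0]);p=np.array([0,0,h])+M@[x0,y0,0]\n    M=M@Ry/' kin.py; python3 kin.py
```

```text
4.212519718490672e-06 (-1, 1, -1, 1, -1, 1, -1) [-8.68070596e-05  1.57067591e+00]
[ 0.0127 -0.0362  0.2096 -0.0192  0.5324 -0.0522  0.4694 -0.0044  0.3154
  0.0467] 11.278492412934188
```

```bash
cat > kin2.py <<'E'
from kin import *
s=(-1,1,-1,1,-1,1,-1)
def fk2(q,w):
    x0,y0,h,xa,ya,la,xb,yb,lb,xc,yc,xd,yd,lt=w
    M=Rz(s[0]*q[0]);p=np.array([0,0,h])+M@[x0,y0,0]
    M=M@Ry(q[1]);M=M@Rz(-q[2]);p=p+M@[xa,ya,la]
    M=M@Ry(q[3]);p=p+M@[xb,0,0];M=M@Rz(-q[4]);p=p+M@[xc,yc,lb]
    M=M@Ry(q[5]);p=p+M@[xd,yd,0];M=M@Rz(-q[6]+np.pi/2);return p+M@[0,0,lt],M
W0=np.array([0,0,.3,0,0,.4,0,0,.4,0,0,0,0,.25])
def fit2(D):
    g=lambda w:np.concatenate([(fk2(q,w)[0]-p)*1e3 for q,p,e in D]+[(w-W0)*3])
    S=least_squares(g,W0);return S.x,S.fun[:3*len(D)]
if __name__=='__main__':
    w,f=fit2(D);print(w.round(4),np.abs(f).max(),f.round(1));np.save('w.npy',w)
E
python3 kin2.py
```

```text
[-3.000e-04 -1.180e-02  2.557e-01  1.800e-03 -3.030e-02  5.230e-01
  1.600e-03  0.000e+00  4.764e-01 -1.400e-03 -3.000e-04  1.000e-03
 -3.000e-04  3.407e-01] 0.3139012316067391 [-0.1  0.2  0.3  0.1 -0.1 -0.3 -0.2 -0.   0.1 -0.   0.1  0.1  0.2 -0.2
 -0.3  0.  -0.   0.2 -0.1  0.1 -0.2]
```

```bash
cat > sim.py <<'E'
from kin2 import *
w=np.load('w.npy')
LO=np.array([-2.82,-.49,-1.37,0,-1.36,.23,-2.94]);HI=np.array([2.82,2.23,1.46,2.46,4.5,2,2.94])
def err(q,p,M):
    a,B=fk2(q,w);return np.r_[p-a,R.from_matrix(M@B.T).as_rotvec()]
def jac(q):
    a,B=fk2(q,w);J=np.zeros((6,7))
    for i in range(7):
        d=np.zeros(7);d[i]=1e-5;c,C=fk2(q+d,w);J[:3,i]=(c-a)/1e-5;J[3:,i]=R.from_matrix(C@B.T).as_rotvec()/1e-5
    return J
def step(q,p,M,n=20,lam=1e-2,qp=None,k=0):
    for _ in range(n):
        e=err(q,p,M);J=jac(q);Ji=J.T@np.linalg.inv(J@J.T+lam**2*np.eye(6))
        dq=Ji@e
        if qp is not None:dq+=k*(np.eye(7)-Ji@J)@(qp-q)
        q=np.clip(q+dq,LO,HI)
    return q
def track(q,p0,M0,p1,M1,m=20,**kw):
    rv=R.from_matrix(M1@M0.T).as_rotvec()
    for i in range(1,m+1):
        q=step(q,p0+(p1-p0)*i/m,R.from_rotvec(rv*i/m).as_matrix()@M0,n=3,**kw)
    return q
if __name__=='__main__':
    P=[(np.array(p),R.from_euler('xyz',e).as_matrix()) for _,p,e in D]
    for k in (0,.02,.1):
      for qp in (np.array(D[0][0]),(LO+HI)/2):
        print(k)
        for i in range(2):print(track(np.array(D[i][0]),*P[i],*P[i+1],qp=qp,k=k).round(3),D[i+1][0])
        print(track(np.array(D[5][0]),*P[5],*P[6],qp=qp,k=k).round(3),D[6][0])
E
python3 sim.py
```

```text
0
[-1.245  0.042  0.14   1.893 -0.007  1.206  0.226] [-1.243, 0.042, 0.138, 1.893, -0.006, 1.206, 0.225]
[-0.987 -0.353  0.567  2.431  0.597  0.568  0.888] [-0.945, -0.341, 0.536, 2.43, 0.567, 0.556, 0.917]
[-2.058 -0.49   1.459  1.721  0.518  1.445  1.066] [-2.059, -0.494, 1.456, 1.721, 0.522, 1.448, 1.062]
0
[-1.245  0.042  0.14   1.893 -0.007  1.206  0.226] [-1.243, 0.042, 0.138, 1.893, -0.006, 1.206, 0.225]
[-0.987 -0.353  0.567  2.431  0.597  0.568  0.888] [-0.945, -0.341, 0.536, 2.43, 0.567, 0.556, 0.917]
[-2.058 -0.49   1.459  1.721  0.518  1.445  1.066] [-2.059, -0.494, 1.456, 1.721, 0.522, 1.448, 1.062]
0.02
[-1.253  0.041  0.149  1.893 -0.007  1.206  0.226] [-1.243, 0.042, 0.138, 1.893, -0.006, 1.206, 0.225]
[-1.036 -0.368  0.602  2.432  0.633  0.584  0.854] [-0.945, -0.341, 0.536, 2.43, 0.567, 0.556, 0.917]
[-2.059 -0.49   1.45   1.721  0.528  1.451  1.057] [-2.059, -0.494, 1.456, 1.721, 0.522, 1.448, 1.062]
0.02
[-0.668  0.057 -0.458  1.88   0.027  1.209  0.193] [-1.243, 0.042, 0.138, 1.893, -0.006, 1.206, 0.225]
[-0.706 -0.289  0.351  2.427  0.407  0.5    1.073] [-0.945, -0.341, 0.536, 2.43, 0.567, 0.556, 0.917]
[-2.06  -0.49   1.44   1.721  0.539  1.459  1.046] [-2.059, -0.494, 1.456, 1.721, 0.522, 1.448, 1.062]
0.1
[-1.265  0.041  0.161  1.893 -0.007  1.206  0.227] [-1.243, 0.042, 0.138, 1.893, -0.006, 1.206, 0.225]
[-1.072 -0.381  0.627  2.432  0.659  0.598  0.829] [-0.945, -0.341, 0.536, 2.43, 0.567, 0.556, 0.917]
[-2.062 -0.49   1.428  1.721  0.552  1.467  1.033] [-2.059, -0.494, 1.456, 1.721, 0.522, 1.448, 1.062]
0.1
[-0.398  0.074 -0.743  1.874  0.053  1.212  0.17 ] [-1.243, 0.042, 0.138, 1.893, -0.006, 1.206, 0.225]
[-0.736 -0.294  0.375  2.427  0.426  0.506  1.054] [-0.945, -0.341, 0.536, 2.43, 0.567, 0.556, 0.917]
[-2.068 -0.49   1.4    1.722  0.584  1.489  1.002] [-2.059, -0.494, 1.456, 1.721, 0.522, 1.448, 1.062]
```

```bash
cat > search.py <<'E'
from sim import *
rng=np.random.default_rng(1)
q0=np.array([-2.059,-.494,1.456,1.721,.522,1.448,1.062])
p0,M0=fk2(q0,w)
H=(np.array([.487,.054,.26]),toolR(12))
res=[]
import time;T=time.time()
while time.time()-T<400:
    n=rng.integers(1,4);q=q0;P,M=p0,M0;wp=[]
    for i in range(n):
        th=rng.uniform(-.7,1.5);rad=rng.uniform(.45,.85);z=rng.uniform(.3,.55);pt=rng.uniform(-30,50);yw=rng.uniform(-1.2,1.2)+th
        Q=(np.array([rad*np.cos(th),rad*np.sin(th),z]),toolR(pt,yw));wp.append((th,rad,z,pt,yw))
        q=track(q,P,M,*Q,m=12)
        P,M=fk2(q,w)
    q=track(q,P,M,*H,m=12);e=err(q,*H)
    L=sum(abs(a[0]-b[0]) for a,b in zip(wp,wp[1:]))
    res.append((abs(q[2])+2*max(0,-.1-q[1])+20*np.linalg.norm(e[:3])+.1*n,q,wp))
res.sort(key=lambda a:a[0]);print(len(res))
for a in res[:5]:print(round(a[0],3),a[1].round(2),[tuple(np.round(x,2).tolist()) for x in a[2]])
E
python3 search.py
```

```text
4478
0.23 [-0.17 -0.04 -0.03  2.01  0.01  0.96  1.52] [(-0.47, 0.48, 0.37, 34.85, 0.51), (1.4, 0.53, 0.43, -13.49, 1.28)]
0.256 [-0.26 -0.04  0.06  2.01  0.02  0.96  1.51] [(1.22, 0.56, 0.33, 33.2, 1.08), (-0.68, 0.69, 0.46, 7.53, -1.87)]
0.305 [-0.1  -0.04 -0.11  2.01  0.01  0.96  1.52] [(0.25, 0.49, 0.49, 27.15, 0.54), (0.78, 0.71, 0.36, -12.96, 1.83)]
0.322 [-0.23 -0.04  0.02  2.01  0.01  0.96  1.52] [(-0.67, 0.63, 0.48, 38.99, 0.22), (-0.27, 0.47, 0.3, 32.39, -0.58), (0.48, 0.54, 0.4, -29.64, -0.19)]
0.322 [-0.18 -0.04 -0.02  2.01  0.01  0.96  1.52] [(1.37, 0.51, 0.42, 41.33, 2.39), (-0.07, 0.52, 0.4, 31.02, -0.15), (0.51, 0.78, 0.54, 43.96, -0.68)]
```

```bash
cat >> h.py <<'E'
def wp(th,rad,z,pt,yw): return np.array([rad*np.cos(th),rad*np.sin(th),z]),toolR(pt,yw)
E
python3 -c "
from h import *
A=wp(.25,.49,.49,27,.54);B=wp(.78,.71,.36,-13,1.83);H=([.487,.054,.26],toolR(12))
print(A[0],'cmd:',rel(*A,pos0=[.607,.0536,.299],R0=toolR(0)),'meas:',rel(*A));print(rel(*B,*A));print(rel(*H,*B))"
```

```text
[0.47476709 0.12122794 0.49      ] cmd: (array([-3.306,  1.691,  4.775]), array([ 1.855, -5.106,  4.307])) meas: (array([-1.543,  1.592,  4.133]), array([ 1.68 , -4.513,  4.366]))
(array([ 0.75 ,  9.453, -3.25 ]), array([-7.933,  3.222, 14.143]))
(array([ -0.444, -11.133,  -2.5  ]), array([  4.714,  -3.07 , -18.835]))
```

>>> move_arm(dp=[[-0.6, 0.3, 1], [-1.2, 0.6, 2], [-1.8, 0.9, 3], [-2.4, 1.2, 4], [-3.0, 1.5, 4.5], [-3.3, 1.7, 4.8], [-3.3, 1.7, 4.8], [-3.3, 1.7, 4.8], [-3.3, 1.7, 4.8]], twist=[[0.3, -0.9, 0.7], [0.6, -1.7, 1.4], [0.9, -2.6, 2.2], [1.2, -3.4, 2.9], [1.6, -4.3, 3.6], [1.85, -5.1, 4.3], [1.85, -5.1, 4.3], [1.85, -5.1, 4.3], [1.85, -5.1, 4.3]], hand=[85, 85, 85, 85, 85, 85, 85, 85, 85])

```text
time_s: 5.92
eef_pos: [0.4048, 0.1274, 0.5167]
eef_rot: [-3.139, 0.523, -2.602]
ft_force: [0.3, 1.2, 1.1]
grip_width: 0.994
gripper_force: 0.0
```

```bash
python3 -c "
from sim import *
st();print(rel(*wp(.25,.49,.49,27,.54)))
q=np.array(r.state()['q']);P,M=fk2(q,w)
B=wp(.78,.71,.36,-13,1.83);H=(np.array([.487,.054,.26]),toolR(12))
q=track(q,P,M,*B,m=16);print(q.round(2),err(q,*B).round(3));q=track(q,*B,*H,m=16);print(q.round(2));print(rel(*B))"
```

```text
t 5.925 p [0.4048 0.1274 0.5167] R [-3.139  0.523 -2.602] q [-0.904 -0.49   0.301  1.832  0.181  1.258  1.5  ] F [0.29 1.2  1.14] w 0.9940605183573766 0.0
(array([ 1.75 , -0.155, -0.666]), array([-0.283,  0.517,  0.023]))
[-1.1   0.57  0.32  1.05  0.02  1.67  2.59] [ 0.  0.  0. -0.  0. -0.]
[-0.94 -0.08  0.7   2.03  0.08  0.97  1.45]
(array([ 2.499,  9.297, -3.916]), array([-8.503,  3.488, 14.058]))
```

The commanded pose follows the reached one, and q3 has already dropped to 0.30.

```bash
cat > plan.py <<'E'
from sim import *
def chain(q,wps,m=12):
    P,M=fk2(q,w)
    for X in wps:
        q=track(q,P,M,np.array(X[0]),X[1],m=m);P,M=fk2(q,w);e=err(q,np.array(X[0]),X[1]);print(q.round(2),'err',np.linalg.norm(e[:3]).round(4),np.linalg.norm(e[3:]).round(3))
    return q
E
python3 -c "
from plan import *
q=np.array(r.state()['q'])
t=np.array([.488,.0537,.116])
def g(p,back): 
    M=toolR(p);return t-(.003+back)*M[:,2],M
L=lambda tilt,yaw:toolR(tilt,yaw)
for p in (12,18):
  print('p',p)
  q1=chain(q,[g(p,.14),g(p,0)])
  up=(t+.2*np.array([-.3,0,.9]),toolR(p))
  o=-(45-p) # tool pitch for upright
  d=toolR(o,.3)[:,2]
  for yw in(.3,.0):
    print('yaw',yw)
    chain(q1,[([.42,.045,.19],toolR(p)),([.5,.1,.3],toolR(o,yw)),([.532,.218,.22],toolR(o,yw)),([.532,.218,.135],toolR(o,yw)),([.532,.218,.22],toolR(o,yw)),([.613,-.19,.22],toolR(o,yw-.4)),([.613,-.19,.135],toolR(o,yw-.4)),([.6,-.1,.3],toolR(o,yw-.4)),([.8,-.05,.5],toolR(45+p,-.05))])
print(rel(*g(15,.14)))
"
```

```text
p 12
[-0.81 -0.14  0.55  2.08  0.11  0.97  1.42] err 0.0 0.0
[-0.76  0.15  0.61  2.2  -0.14  0.62  1.66] err 0.0 0.0
yaw 0.3
[-0.83 -0.15  0.56  2.25  0.14  0.82  1.37] err 0.0 0.0
[-0.67  0.53  0.6   1.4  -0.17  1.86  1.81] err 0.0 0.0
[-0.74  0.7   0.54  1.3  -0.29  1.8   1.68] err 0.0 0.0
[-0.73  0.78  0.51  1.37 -0.32  1.67  1.7 ] err 0.0 0.0
[-0.74  0.7   0.54  1.3  -0.29  1.8   1.68] err 0.0 0.0
[-0.11  0.86  0.67  1.08 -0.29  1.89  1.96] err 0.0 0.0
[-0.12  0.92  0.65  1.16 -0.31  1.75  1.96] err 0.0 0.0
[-0.24  0.75  0.68  1.09 -0.3   1.99  1.85] err 0.0 0.0
[-0.73  0.11  0.79  1.69 -0.12  0.38  1.62] err 0.0 0.0
yaw 0.0
[-0.83 -0.15  0.56  2.25  0.14  0.82  1.37] err 0.0 0.0
[-0.62  0.54  0.63  1.41 -0.3   1.87  1.6 ] err 0.0 0.0
[-0.69  0.69  0.57  1.33 -0.43  1.8   1.48] err 0.0 0.0
[-0.68  0.77  0.55  1.41 -0.46  1.66  1.51] err 0.0 0.0
[-0.69  0.69  0.57  1.33 -0.43  1.8   1.48] err 0.0 0.0
[-0.05  0.87  0.69  1.07 -0.43  1.93  1.74] err 0.0 0.0
[-0.06  0.94  0.67  1.15 -0.46  1.8   1.75] err 0.0 0.0
[-0.19  0.75  0.71  1.1  -0.44  2.    1.61] err 0.0037 0.011
[-0.75  0.
[... 561 characters left out ...]
0
[-0.28  0.68  0.7   1.17 -0.3   1.88  1.84] err 0.0 0.0
[-0.75  0.08  0.79  1.78 -0.05  0.23  1.56] err 0.0067 0.02
yaw 0.0
[-0.8  -0.22  0.5   2.32  0.23  0.72  1.29] err 0.0 0.0
[-0.65  0.46  0.64  1.47 -0.28  1.77  1.58] err 0.0 0.0
[-0.73  0.62  0.57  1.4  -0.4   1.68  1.46] err 0.0 0.0
[-0.72  0.7   0.55  1.48 -0.43  1.54  1.5 ] err 0.0 0.0
[-0.73  0.62  0.57  1.4  -0.4   1.68  1.46] err 0.0 0.0
[-0.09  0.8   0.7   1.16 -0.42  1.8   1.73] err 0.0 0.0
[-0.09  0.87  0.68  1.25 -0.45  1.67  1.75] err 0.0 0.0
[-0.23  0.68  0.72  1.18 -0.42  1.9   1.6 ] err 0.0 0.0
[-0.76  0.08  0.8   1.78 -0.05  0.23  1.57] err 0.0067 0.02
(array([ 1.167, -1.988, -6.563]), array([-1.003,  2.835, -4.344]))
```

>>> move_arm(dp=[[0.2, -0.3, -1.1], [0.4, -0.7, -2.2], [0.6, -1.0, -3.3], [0.8, -1.3, -4.4], [1.0, -1.65, -5.5], [1.17, -1.99, -6.56], [1.17, -1.99, -6.56], [1.17, -1.99, -6.56]], twist=[[-0.2, 0.5, -0.7], [-0.3, 1.0, -1.5], [-0.5, 1.4, -2.2], [-0.7, 1.9, -2.9], [-0.85, 2.4, -3.6], [-1.0, 2.83, -4.34], [-1.0, 2.83, -4.34], [-1.0, 2.83, -4.34]], hand=[85, 85, 85, 85, 85, 85, 85, 85])

```text
time_s: 6.92
eef_pos: [0.4521, 0.049, 0.2566]
eef_rot: [-3.141, 0.266, -2.982]
ft_force: [0.4, -0.1, -0.8]
grip_width: 0.995
gripper_force: 0.0
```

```bash
python3 -c "
from plan import *
st();t=np.array([.488,.0537,.116]);M=toolR(15);print(rel(t-.003*M[:,2],M))"
```

```text
t 6.925 p [0.4521 0.049  0.2566] R [-3.141  0.266 -2.982] q [-0.801 -0.196  0.513  2.132  0.162  0.921  1.365] F [ 0.4  -0.09 -0.77] w 0.9949837462020309 0.0
(array([ 0.878,  0.116, -3.443]), array([-0.001,  0.053, -0.029]))
```

>>> move_arm(dp=[[0.22, 0.03, -0.9], [0.45, 0.06, -1.8], [0.68, 0.09, -2.65], [0.88, 0.12, -3.44], [0.88, 0.12, -3.44], [0.88, 0.12, -3.44]], twist=[[0, 0, 0], [0, 0, 0], [0, 0, 0], [0, 0, 0], [0, 0, 0], [0, 0, 0]], hand=[85, 85, 85, 85, 85, 85])

```text
time_s: 7.68
eef_pos: [0.488, 0.0531, 0.1199]
eef_rot: [3.141, 0.268, -2.984]
ft_force: [0.7, 0.0, 1.0]
grip_width: 0.996
gripper_force: 0.0
```

```bash
python3 -c "
from plan import *
st();t=np.array([.488,.0537,.116]);M=toolR(15);print(rel(t-.003*M[:,2],M))
T=r.capture('top');S=r.capture('scene')
b=cv2.resize(T[240:350,220:340],None,fx=4,fy=4);a=cv2.resize(S[220:330,320:420],None,fx=4,fy=4)
cv2.imwrite('pics/m4.png',np.hstack([b,a[:,:320]])[:,:,::-1])"
```

```text
t 7.675 p [0.488  0.0531 0.1199] R [ 3.141  0.268 -2.984] q [-0.781  0.113  0.617  2.242 -0.118  0.542  1.645] F [0.72 0.03 1.  ] w 0.9960915386411682 0.0
(array([-0.018,  0.011, -0.025]), array([-0.013,  0.069, -0.008]))
```

View pics/m4.png

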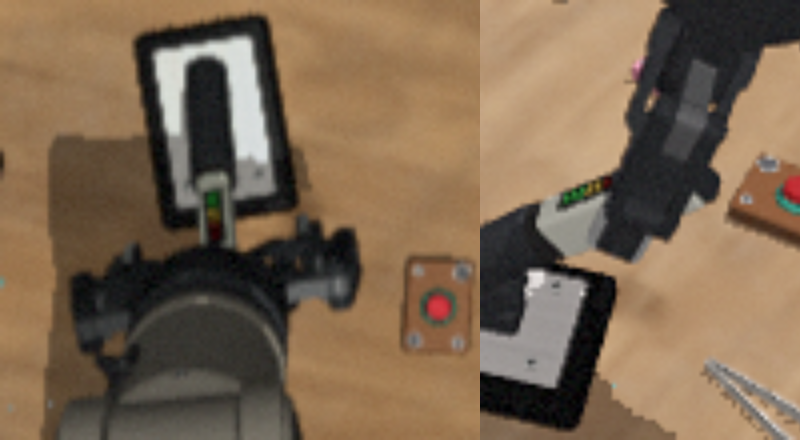

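Fingers straddle the handle (scene crop: finger about (630,200), handle from (540,225) to cap (705,185)); closing.

>>> move_arm(dp=[[0, 0, 0], [0, 0, 0], [0, 0, 0], [0, 0, 0], [0, 0, 0], [0, 0, 0], [0, 0, 0], [0, 0, 0]], twist=[[0, 0, 0], [0, 0, 0], [0, 0, 0], [0, 0, 0], [0, 0, 0], [0, 0, 0], [0, 0, 0], [0, 0, 0]], hand=[50, 30, 10, 10, 10, 10, 10, 10], newtons=50)

```text
time_s: 8.78
eef_pos: [0.4865, 0.0532, 0.118]
eef_rot: [3.141, 0.264, -2.984]
ft_force: [-3.2, 4.6, 4.9]
grip_width: 0.2
gripper_force: 48.9
```

```bash
python3 -c "
from plan import *
st();d=np.array([-.698,-.1105,.707])*.09
print(d/.04)"
```

```text
t 8.775 p [0.4865 0.0532 0.118 ] R [ 3.141  0.264 -2.984] q [-0.78   0.116  0.616  2.244 -0.121  0.542  1.647] F [-3.21  4.62  4.89] w 0.19963544965475272 48.88420283328742
[-1.5705   -0.248625  1.59075 ]
```

Gripped (17 mm, 49 N). Draw 90 mm along the 45° axis.

>>> move_arm(dp=[[-0.2, -0.03, 0.2], [-0.45, -0.07, 0.45], [-0.75, -0.12, 0.75], [-1.05, -0.17, 1.05], [-1.35, -0.21, 1.36], [-1.58, -0.25, 1.6], [-1.58, -0.25, 1.6], [-1.58, -0.25, 1.6]], twist=[[0, 0, 0], [0, 0, 0], [0, 0, 0], [0, 0, 0], [0, 0, 0], [0, 0, 0], [0, 0, 0], [0, 0, 0]], hand=[10, 10, 10, 10, 10, 10, 10, 10])

```text
time_s: 9.78
eef_pos: [0.4236, 0.0417, 0.1814]
eef_rot: [-3.14, 0.264, -2.986]
ft_force: [-0.1, 0.3, -0.2]
grip_width: 0.197
gripper_force: 48.5
```

```bash
python3 -c "
from plan import *
st()
S=r.capture('scene');T=r.capture('top')
cv2.imwrite('pics/m5.png',np.hstack([cv2.resize(S[200:350,290:450],None,fx=3,fy=3),cv2.resize(T[240:360,240:346],None,fx=3,fy=3.75)[:, :318]])[:,:,::-1])"
```

```text
t 9.775 p [0.4236 0.0417 0.1814] R [-3.14   0.264 -2.986] q [-0.837 -0.173  0.566  2.292  0.182  0.741  1.343] F [-0.15  0.25 -0.15] w 0.19708679326662867 48.54808288626373
```

View pics/m5.png

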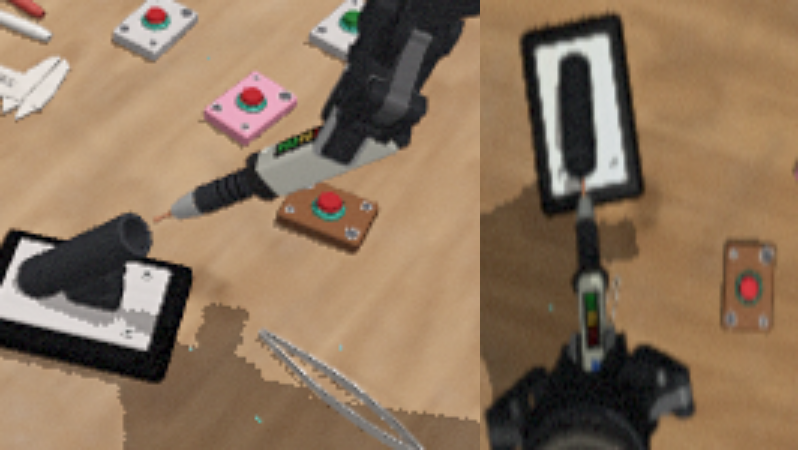

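Tester is out, tip visible at scene (341,274), top (275.5,288), just clear of the tube mouth.

```bash
python3 -c "
from plan import *
s=r.state();M=R.from_euler('xyz',s['eef_rot']).as_matrix();p=np.array(s['eef_pos'])
tip,g=tri((290+153/3-.3,200+222/3-.3),(240+107/3-.3,240+180/3.75-.3));print(tip,g,'tool frame',(M.T@(tip-p)).round(4))
m=np.array([.541-.0197,.062-.0031,.085]);print('mouth-dist',np.linalg.norm(tip-m))
d=np.array([.698,.1105,-.707]);tp=p+.003*M[:,2]+.12*d;print('pred',tp,proj('scene',tp),proj('top',tp),(M.T@(tp-p)).round(4))
"
```

```text
[0.51412724 0.05448864 0.09228323] 0.0014860057981833106 tool frame [-0.065  -0.0014  0.1098]
mouth-dist 0.011133466569169843
pred [0.50811134 0.05519479 0.09362051] [344.30898714 274.63415737] [274.89585884 290.08351198] [-0.0597  0.0003  0.107 ]
```

```bash
cat >> plan.py <<'E'
TIP=np.array([-.063,-.001,.1085])
PUCK=np.array([.5324,.2181,.015]);RED=np.array([.613,-.190,.019])
def U(tip,yaw,pt=-30): M=toolR(pt,yaw);return np.array(tip)-M@TIP,M
E
python3 -c "
from plan import *
q=np.array(r.state()['q'])
W1=(np.array([.42,.045,.26]),toolR(15));W2=U(PUCK+[0,0,.045],.3)
q=chain(q,[W1,W2,U(PUCK-[0,0,.003],.3)])
print(rel(*W1),W2[0],rel(*W2),rel(*W2,*W1))"
```

```text
[-0.83 -0.28  0.49  2.18  0.22  0.96  1.29] err 0.0 0.0
[-0.73  0.69  0.5   1.37 -0.28  1.69  1.67] err 0.0 0.0
[-0.72  0.73  0.48  1.41 -0.3   1.61  1.68] err 0.0 0.0
(array([-0.089,  0.08 ,  1.966]), array([0.016, 0.025, 0.014])) [0.53180871 0.21896384 0.18546376] (array([2.706, 4.429, 0.103]), array([-2.022,  8.801,  1.559])) (array([ 2.795,  4.349, -1.863]), array([-2.04 ,  8.773,  1.553]))
```

>>> move_arm(dp=[[-0.05, 0, 0.6], [-0.1, 0.05, 1.3], [-0.1, 0.1, 2.0], [0.3, 0.7, 2.2], [0.8, 1.4, 2.2], [1.3, 2.2, 2.0], [1.8, 3.0, 1.6], [2.3, 3.8, 1.1], [2.7, 4.43, 0.5], [2.7, 4.43, 0.1], [2.7, 4.43, 0.1], [2.7, 4.43, 0.1]], twist=[[0, 0, 0], [0, 0, 0], [0, 0, 0], [-0.3, 1.4, 0.2], [-0.65, 2.9, 0.5], [-1.0, 4.4, 0.8], [-1.35, 5.9, 1.0], [-1.7, 7.4, 1.3], [-2.02, 8.8, 1.56], [-2.02, 8.8, 1.56], [-2.02, 8.8, 1.56], [-2.02, 8.8, 1.56]], hand=[10, 10, 10, 10, 10, 10, 10, 10, 10, 10, 10, 10])

```text
time_s: 11.38
eef_pos: [0.532, 0.2182, 0.1881]
eef_rot: [3.14, -0.519, -2.843]
ft_force: [-0.2, -0.6, -0.3]
grip_width: 0.198
gripper_force: 48.6
```

```bash
python3 -c "
from plan import *
st();W2=U(PUCK+[0,0,.045],.3);print(rel(*W2))
S=r.capture('scene');T=r.capture('top')
cv2.imwrite('pics/S6.png',S[:,:,::-1]);cv2.imwrite('pics/T6.png',T[:,:,::-1])
cv2.imwrite('pics/m6.png',np.hstack([cv2.resize(S[270:420,230:360],None,fx=4,fy=4)[:600],cv2.resize(T[230:330,190:260],None,fx=4,fy=6)])[:,:,::-1])"
```

```text
t 11.375 p [0.532  0.2182 0.1881] R [ 3.14  -0.519 -2.843] q [-0.75   0.69   0.535  1.376 -0.3    1.688  1.684] F [-0.16 -0.56 -0.3 ] w 0.19757424814320618 48.61961053451523
(array([-0.004,  0.018, -0.067]), array([-0.025,  0.044,  0.021]))
```

View pics/m6.png

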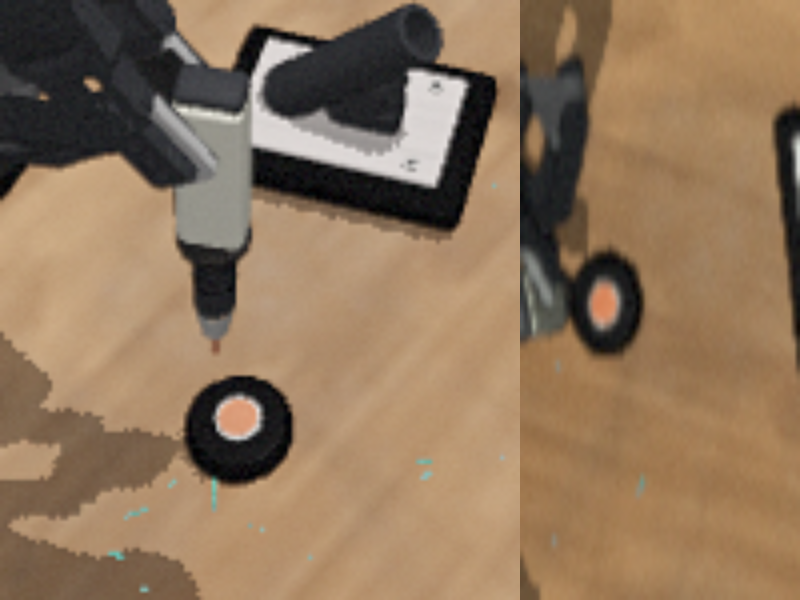

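Tester hangs upright; tip at scene (283.7,357.5), disc at (289.5,374.0); top: disc (210.7,280.5), cap peeking at left.

```bash
python3 -c "
from plan import *
s=r.state();M=R.from_euler('xyz',s['eef_rot']).as_matrix();p=np.array(s['eef_pos'])
tp=p+M@TIP;print('pred tip',tp,proj('scene',tp))
u,v=230+215.5/4-.4,270+351/4-.4
for dz in(-.004,0,.004):print(dz,plane('scene',u,v,tp[2]+dz))
du,dv=230+238/4-.4,270+416/4-.4;print('disc scene',plane('scene',du,dv,.015),'top',plane('top',190+83/4-.4,230+303/6-.4,.015))
dt=tp-np.array([-.063*0,0,0]);a=np.array([0,0,1.]);o=tp+.12*a
for z in(.16,):
  c=o+.041*a;print('cap proj scene',(proj('scene',c)-[230,270])*4,'collar',(proj('scene',o-.0425*a)-[230,270])*4,'nose',(proj('scene',tp+.015*a)-[230,270])*4,'cap top',(proj('top',c)-[190,230])*[4,6]+[520,0])
"
```

```text
pred tip [0.5331741  0.21834731 0.0632395 ] [286.7961553  357.59075875]
-0.004 [0.53927529 0.21809434 0.0592395 ]
0 [0.53793058 0.22008183 0.0632395 ]
0.004 [0.53658586 0.22206931 0.0672395 ]
disc scene [0.53246448 0.21791213 0.015     ] top [0.53276624 0.21799402 0.015     ]
cap proj scene [197.50686938  82.37305133] collar [214.19202889 233.03997692] nose [224.82951062 329.09639557] cap top [507.73972441 295.46073767]
```

```bash
python3 -c "
from plan import *
s=r.state();M=R.from_euler('xyz',s['eef_rot']).as_matrix();p=np.array(s['eef_pos'])
t=M.T@(np.array([.5378,.2198,.0635])-p);print('TIP',t.round(4))
import plan;plan.TIP=t
for z in(.02,.004):print(plan.rel(*plan.U(PUCK+[0,0,z],.3,-33)))"
```

```text
TIP [-0.0671 -0.001   0.1059]
(array([ 0.037,  0.017, -0.709]), array([-0.218,  0.628,  0.016]))
(array([ 0.037,  0.017, -1.109]), array([-0.218,  0.628,  0.016]))
```

```bash
sed -i 's/^TIP=.*/TIP=np.array([-.0671,-.001,.1059])/' plan.py
```

>>> move_arm(dp=[[0.02, 0, -0.2], [0.04, 0.02, -0.5], [0.04, 0.02, -0.8], [0.04, 0.02, -1.0], [0.04, 0.02, -1.1], [0.04, 0.02, -1.1], [0.04, 0.02, -1.1]], twist=[[-0.1, 0.3, 0], [-0.22, 0.63, 0], [-0.22, 0.63, 0], [-0.22, 0.63, 0], [-0.22, 0.63, 0], [-0.22, 0.63, 0], [-0.22, 0.63, 0]], hand=[10, 10, 10, 10, 10, 10, 10])

```text
time_s: 12.35
eef_pos: [0.5333, 0.2202, 0.1423]
eef_rot: [-3.14, -0.58, -2.842]
ft_force: [-0.2, -0.1, -0.3]
grip_width: 0.196
gripper_force: 48.6
```

```bash
python3 -c "
from plan import *
st();print(rel(*U(PUCK,.3,-33)))
s=r.state();M=R.from_euler('xyz',s['eef_rot']).as_matrix();p=np.array(s['eef_pos']);tp=p+M@TIP;print(tp,proj('scene',tp),proj('scene',PUCK))
S=r.capture('scene')
cv2.imwrite('pics/m7.png',cv2.resize(S[300:410,240:340],None,fx=6,fy=5.4)[:,:,::-1])"
```

```text
t 12.35 p [0.5333 0.2202 0.1423] R [-3.14  -0.58  -2.842] q [-0.729  0.774  0.514  1.361 -0.317  1.683  1.695] F [-0.23 -0.1  -0.31] w 0.19593286978669142 48.58634733594954
(array([ 0.003, -0.018, -0.049]), array([ 0.025, -0.042,  0.002]))
[0.53180864 0.21854302 0.01698766] [289.21466887 373.45856981] [289.08128854 373.71445637]
```

View pics/m7.png

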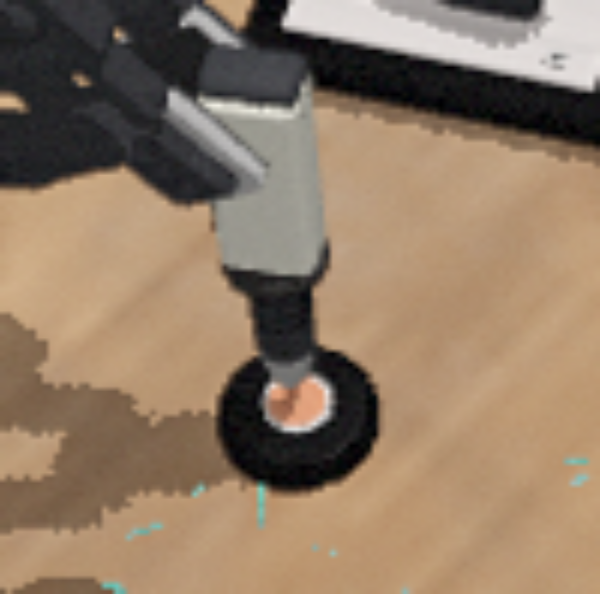

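The tip sits over the disc (tip about (288,402), disc centre (298,402), i.e. ~2 mm off). Press gently.

>>> move_arm(dp=[[-0.03, 0, -0.04], [-0.03, -0.02, -0.08], [-0.03, -0.02, -0.12], [-0.03, -0.02, -0.12]], twist=[[0, 0, 0], [0, 0, 0], [0, 0, 0], [0, 0, 0]], hand=[10, 10, 10, 10])

```text
time_s: 12.9
eef_pos: [0.5319, 0.2193, 0.1372]
eef_rot: [-3.14, -0.581, -2.843]
ft_force: [-0.4, -0.3, 1.0]
grip_width: 0.198
gripper_force: 48.7
```

>>> move_arm(dp=[[0, 0, -0.03], [0, 0, -0.07], [0, 0, -0.07], [0, 0, -0.07]], twist=[[0, 0, 0], [0, 0, 0], [0, 0, 0], [0, 0, 0]], hand=[10, 10, 10, 10])

```text
time_s: 13.4
eef_pos: [0.5319, 0.2193, 0.1344]
eef_rot: [-3.14, -0.581, -2.842]
ft_force: [0.3, 0.0, 1.4]
grip_width: 0.192
gripper_force: 48.8
```

>>> move_arm(dp=[[0, 0, -0.04], [0, 0, -0.04], [0, 0, -0.04], [0, 0, -0.04]], twist=[[0, 0, 0], [0, 0, 0], [0, 0, 0], [0, 0, 0]], hand=[10, 10, 10, 10])

```text
time_s: 13.9
eef_pos: [0.5319, 0.2193, 0.1328]
eef_rot: [-3.14, -0.581, -2.842]
ft_force: [0.5, -0.0, 1.6]
grip_width: 0.199
gripper_force: 48.9
```

```bash
python3 -c "
from plan import *
st();s=r.state();M=R.from_euler('xyz',s['eef_rot']).as_matrix();p=np.array(s['eef_pos']);print(p+M@TIP)
q=np.array(s['q']);A=U(PUCK+[0,0,.1],.3,-33);B=U(RED+[0,0,.1],-.1,-33);C=U(RED+[0,0,.03],-.1,-33)
chain(q,[A,B,C]);print(rel(*A),rel(*B),rel(*C),B[0])
T=cv2.imread('pics/T6.png')[:,:,::-1].copy();S=cv2.imread('pics/S6.png')[:,:,::-1].copy()
for n,im,bx,z in(('top',T,(366,233,392,258),.019),('scene',S,(328,195,356,220),.019)):
  x0,y0,x1,y1=bx;I=im[y0:y1,x0:x1].astype(int);m=((I[...,0]-I[...,1:].max(2))>50).astype(np.uint8);Y,X=np.nonzero(m);c=(X.mean()+x0,Y.mean()+y0);print(n,c,m.sum(),plane(n,*c,z))
"
```

```text
t 13.9 p [0.5319 0.2193 0.1328] R [-3.14  -0.581 -2.842] q [-0.728  0.781  0.512  1.372 -0.319  1.666  1.698] F [ 0.47 -0.    1.62] w 0.19913084711819548 48.8629392022267
[0.5303417  0.21764631 0.00740438]
[-0.73  0.69  0.54  1.27 -0.29  1.84  1.67] err 0.0 0.0
[-0.11  0.85  0.67  1.05 -0.28  1.93  1.96] err 0.0 0.0
[-0.12  0.89  0.65  1.12 -0.3   1.81  1.96] err 0.0 0.0
(array([0.038, 0.004, 2.69 ]), array([ 0.028, -0.05 ,  0.002])) (array([  2.064, -10.212,   2.79 ]), array([ 0.018, -0.055, -4.582])) (array([  2.064, -10.212,   1.04 ]), array([ 0.018, -0.055, -4.582])) [ 0.61449531 -0.18914501  0.24436049]
top (np.float64(378.7241379310345), np.float64(244.41379310344828)) 29 [ 0.61462923 -0.19060648  0.019     ]
scene (np.float64(341.4516129032258), np.float64(204.58064516129033)) 31 [ 0.61410321 -0.1884909   0.019     ]
```

Force grew 1.0→1.4→1.6 N with depth: spring is compressing (~3 mm) on the disc. Raise and go over the stand to the red stone.

>>> move_arm(dp=[[0, 0, 0.5], [0, 0, 1.5], [0.0, 0, 2.9], [0.2, -1.2, 3.1], [0.5, -2.6, 3.1], [0.8, -4.0, 3.1], [1.1, -5.4, 3.1], [1.4, -6.8, 3.1], [1.7, -8.2, 3.0], [1.9, -9.3, 2.6], [2.1, -10.2, 1.9], [2.1, -10.2, 1.2], [2.1, -10.2, 1.1], [2.1, -10.2, 1.1]], twist=[[0, 0, 0], [0, 0, 0], [0, 0, 0], [0, 0, -0.6], [0, 0, -1.2], [0, 0, -1.8], [0, 0, -2.4], [0, 0, -3.0], [0, 0, -3.6], [0, 0, -4.2], [0, 0, -4.58], [0, 0, -4.58], [0, 0, -4.58], [0, 0, -4.58]], hand=[10, 10, 10, 10, 10, 10, 10, 10, 10, 10, 10, 10, 10, 10])

```text
time_s: 15.65
eef_pos: [0.6165, -0.1877, 0.1777]
eef_rot: [-3.141, -0.58, 3.043]
ft_force: [0.3, -0.2, 0.8]
grip_width: 0.198
gripper_force: 48.6
```

```bash
sed -i 's/^PUCK.*/PUCK=np.array([.5324,.2181,.015]);RED=np.array([.6144,-.1896,.019])/' plan.py; python3 -c "
from plan import *
st();s=r.state();M=R.from_euler('xyz',s['eef_rot']).as_matrix();p=np.array(s['eef_pos']);tp=p+M@TIP;print(tp)
S=r.capture('scene');x0,y0=280,130
b=cv2.resize(S[y0:y0+100,x0:x0+110],None,fx=6,fy=6)
for n in (tp,): cv2.circle(b,tuple(int(v) for v in (proj('scene',n)-[x0,y0]+.4)*6),4,(0,0,255),1)
print((proj('scene',tp)-[x0,y0]+.4)*6,(proj('scene',RED)-[x0,y0]+.4)*6)
print(rel(*U(RED+[0,0,.03],-.1,-33)))
cv2.imwrite('pics/m8.png',b[:,:,::-1])"
```

```text
t 15.65 p [ 0.6165 -0.1877  0.1777] R [-3.141 -0.58   3.043] q [-0.114  0.896  0.652  1.114 -0.299  1.824  1.958] F [ 0.27 -0.23  0.77] w 0.19755567940717322 48.61705633811653
[ 0.61445562 -0.18863433  0.05237615]
[372.6090241  378.73323677] [371.53941799 447.86195752]
(array([-0.02 , -0.022, -0.098]), array([ 0.008, -0.034, -0.022]))
```

View pics/m8.png

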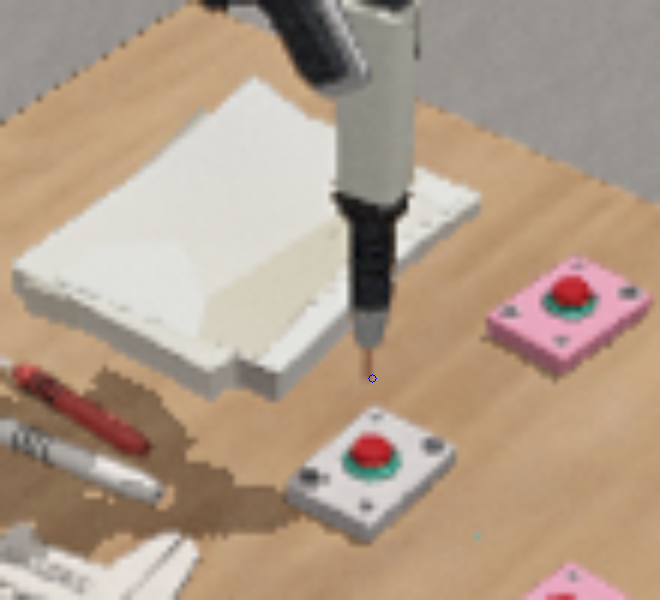

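Tip at (368,382) hangs straight above the red stone's top (371,446), within ~2 mm. Descend and press.

>>> move_arm(dp=[[0, -0.02, -0.3], [0, -0.02, -0.6], [0, -0.02, -0.8], [0, -0.02, -0.8], [0, -0.02, -0.8]], twist=[[0, 0, 0], [0, 0, 0], [0, 0, 0], [0, 0, 0], [0, 0, 0]], hand=[10, 10, 10, 10, 10])

```text
time_s: 16.32
eef_pos: [0.6159, -0.1896, 0.1448]
eef_rot: [-3.14, -0.581, 3.041]
ft_force: [-1.3, 0.0, -1.8]
grip_width: 0.199
gripper_force: 48.6
```

>>> move_arm(dp=[[0, 0, -0.04], [0, 0, -0.08], [0, 0, -0.1], [0, 0, -0.1]], twist=[[0, 0, 0], [0, 0, 0], [0, 0, 0], [0, 0, 0]], hand=[10, 10, 10, 10])

```text
time_s: 16.82
eef_pos: [0.616, -0.1895, 0.141]
eef_rot: [-3.14, -0.581, 3.041]
ft_force: [0.7, -0.5, 1.3]
grip_width: 0.199
gripper_force: 48.7
```

>>> move_arm(dp=[[0, 0, -0.03], [0, 0, -0.06], [0, 0, -0.06], [0, 0, -0.06]], twist=[[0, 0, 0], [0, 0, 0], [0, 0, 0], [0, 0, 0]], hand=[10, 10, 10, 10])

```text
time_s: 17.32
eef_pos: [0.616, -0.1895, 0.1384]
eef_rot: [-3.14, -0.581, 3.041]
ft_force: [0.8, 0.1, 2.4]
grip_width: 0.197
gripper_force: 48.8
```

>>> move_arm(dp=[[0, 0, -0.03], [0, 0, -0.03], [0, 0, -0.03], [0, 0, -0.03]], twist=[[0, 0, 0], [0, 0, 0], [0, 0, 0], [0, 0, 0]], hand=[10, 10, 10, 10])

```text
time_s: 17.82
eef_pos: [0.6159, -0.1895, 0.1371]
eef_rot: [-3.14, -0.581, 3.041]
ft_force: [0.3, 0.3, 2.2]
grip_width: 0.197
gripper_force: 48.8
```

```bash
python3 -c "
from plan import *
st();s=r.state();q=np.array(s['q']);p=np.array(s['eef_pos'])
for pt in(57,53,50):
  for x,z in ((.8,.5),(.75,.55),(.78,.6)):
    print(pt,x,z);E=(np.array([x,-.05,z]),toolR(pt,-.05));F=(p+[0,0,.15],toolR(-33,-.1));chain(q,[F,E])
    print(rel(*E))"
```

```text
t 17.825 p [ 0.6159 -0.1895  0.1371] R [-3.14  -0.581  3.041] q [-0.113  0.929  0.641  1.147 -0.311  1.763  1.958] F [0.3  0.26 2.21] w 0.1965761546103031 48.814429831691086
57 0.8 0.5
[-0.1   0.83  0.68  0.98 -0.27  2.    1.96] err 0.0021 0.006
[-0.71  0.1   0.76  1.69 -0.11  0.38  1.61] err 0.0 0.0
(array([4.602, 3.487, 9.072]), array([ -1.341, -18.007,   0.457]))
57 0.75 0.55
[-0.1   0.83  0.68  0.98 -0.27  2.    1.96] err 0.0021 0.006
[-0.73 -0.05  0.69  1.7   0.2   0.5   1.37] err 0.0 0.0
(array([ 3.352,  3.487, 10.322]), array([ -1.341, -18.007,   0.457]))
57 0.78 0.6
[-0.1   0.83  0.68  0.98 -0.27  2.    1.96] err 0.0021 0.006
[-0.73  0.02  0.74  1.54  0.04  0.59  1.5 ] err 0.0 0.0
(array([ 4.102,  3.487, 11.572]), array([ -1.341, -18.007,   0.457]))
53 0.8 0.5
[-0.1   0.83  0.68  0.98 -0.27  2.    1.96] err 0.0021 0.006
[-0.69  0.13  0.76  1.63 -0.15  0.5   1.64] err 0.0 0.0
(array([4.602, 3.487, 9.072]), array([ -1.281, -17.21 ,   0.468]))
53 0.75 0.55
[-0.1   0.83  0.68  0.98 -0.27  2.    1.96] err 0.0021 0.006
[-0.74 -0.02  0.72  1.63  0.11  0.6   1.45] err 0.0 0.0
(array(
[... 155 characters left out ...]
 1.47 -0.03  0.7   1.55] err 0.0 0.0
(array([ 4.102,  3.487, 11.572]), array([ -1.281, -17.21 ,   0.468]))
50 0.8 0.5
[-0.1   0.83  0.68  0.98 -0.27  2.    1.96] err 0.0021 0.006
[-0.67  0.15  0.76  1.58 -0.17  0.58  1.66] err 0.0 0.0
(array([4.602, 3.487, 9.072]), array([ -1.236, -16.611,   0.475]))
50 0.75 0.55
[-0.1   0.83  0.68  0.98 -0.27  2.    1.96] err 0.0021 0.006
[-0.73  0.01  0.73  1.58  0.05  0.68  1.49] err 0.0 0.0
(array([ 3.352,  3.487, 10.322]), array([ -1.236, -16.611,   0.475]))
50 0.78 0.6
[-0.1   0.83  0.68  0.98 -0.27  2.    1.96] err 0.0021 0.006
[-0.69  0.1   0.75  1.41 -0.08  0.79  1.59] err 0.0 0.0
(array([ 4.102,  3.487, 11.572]), array([ -1.236, -16.611,   0.475]))
```

Pressed on the stone (2.2–2.4 N). The wall stands near x≈0.9, so I choose a final pose farther back and high.

```bash
python3 -c "
from plan import *
s=r.state();q=np.array(s['q']);p=np.array(s['eef_pos'])
print('wall edge',plane('top',318,127,0),plane('top',378,138,0))
F=(p+[-.08,.07,.17],toolR(-10,-.1))
for pt in(55,50):
  for x,y,z,yw in ((.64,-.05,.6,-.05),(.68,-.1,.55,-.1),(.62,-.05,.68,0),(.6,-.1,.6,-.6)):
    print(pt,x,z,yw);E=(np.array([x,y,z]),toolR(pt,yw));chain(q,[F,E])
    print(rel(*F),rel(*E))"
```

```text
wall edge [ 0.91469141 -0.04654205  0.        ] [ 0.88474427 -0.19721493  0.        ]
55 0.64 0.6 -0.05
[-0.44  0.35  0.76  1.55 -0.2   1.51  1.82] err 0.0 0.0
[-0.65 -0.29  0.46  1.74  0.43  0.74  1.2 ] err 0.0 0.0
(array([-2.  ,  1.75,  4.25]), array([-0.452, -4.634,  0.   ])) (array([ 0.602,  3.487, 11.572]), array([ -1.311, -17.608,   0.462]))
55 0.68 0.55 -0.1
[-0.44  0.35  0.76  1.55 -0.2   1.51  1.82] err 0.0 0.0
[-0.63 -0.2   0.58  1.78  0.34  0.59  1.28] err 0.0 0.0
(array([-2.  ,  1.75,  4.25]), array([-0.452, -4.634,  0.   ])) (array([ 1.602,  2.237, 10.322]), array([-1.7510e+00, -1.7569e+01,  8.0000e-03]))
55 0.62 0.68 0
[-0.44  0.35  0.76  1.55 -0.2   1.51  1.82] err 0.0 0.0
[-0.67 -0.31  0.46  1.58  0.34  0.9   1.33] err 0.0 0.0
(array([-2.  ,  1.75,  4.25]), array([-0.452, -4.634,  0.   ])) (array([ 0.102,  3.487, 13.572]), array([ -0.871, -17.64 ,   0.917]))
55 0.6 0.6 -0.6
[-0.44  0.35  0.76  1.55 -0.2   1.51  1.82] err 0.0 0.0
[-0.74 -0.24  0.36  1.72  0.93  1.14  0.43] err 0.0 0.0
(array([-2.  ,  1.75,  4.25]), array([-0.452, -4.634,  0.   ])) (array([-0.398,  2.23
[... 411 characters left out ...]
  0.25  0.71  1.36] err 0.0 0.0
(array([-2.  ,  1.75,  4.25]), array([-0.452, -4.634,  0.   ])) (array([ 1.602,  2.237, 10.322]), array([-1.6510e+00, -1.6574e+01,  7.0000e-03]))
50 0.62 0.68 0
[-0.44  0.35  0.76  1.55 -0.2   1.51  1.82] err 0.0 0.0
[-0.7  -0.26  0.51  1.5   0.28  1.01  1.38] err 0.0 0.0
(array([-2.  ,  1.75,  4.25]), array([-0.452, -4.634,  0.   ])) (array([ 0.102,  3.487, 13.572]), array([ -0.821, -16.641,   0.944]))
50 0.6 0.6 -0.6
[-0.44  0.35  0.76  1.55 -0.2   1.51  1.82] err 0.0 0.0
[-0.77 -0.21  0.42  1.65  0.82  1.19  0.52] err 0.0 0.0
(array([-2.  ,  1.75,  4.25]), array([-0.452, -4.634,  0.   ])) (array([-0.398,  2.237, 11.572]), array([ -5.75 , -15.788,  -4.669]))
```

>>> move_arm(dp=[[0, 0, 0.4], [-0.2, 0.1, 1.2], [-0.7, 0.5, 2.2], [-1.2, 0.9, 3.2], [-1.6, 1.3, 4.1], [-1.6, 1.6, 5.0], [-1.3, 1.9, 5.9], [-1.0, 2.2, 6.8], [-0.7, 2.5, 7.7], [-0.4, 2.8, 8.6], [-0.1, 3.1, 9.6], [0.2, 3.3, 10.6], [0.6, 3.5, 11.6], [0.6, 3.5, 11.6], [0.6, 3.5, 11.6], [0.6, 3.5, 11.6], [0.6, 3.5, 11.6], [0.6, 3.5, 11.6]], twist=[[0, 0, 0], [0, -0.5, 0], [-0.15, -2.0, 0.05], [-0.25, -3.5, 0.1], [-0.37, -5.0, 0.13], [-0.48, -6.5, 0.17], [-0.6, -8.0, 0.2], [-0.7, -9.5, 0.25], [-0.82, -11.0, 0.3], [-0.93, -12.5, 0.33], [-1.04, -14.0, 0.36], [-1.15, -15.5, 0.4], [-1.27, -17.0, 0.44], [-1.34, -18.0, 0.46], [-1.34, -18.0, 0.46], [-1.34, -18.0, 0.46], [-1.34, -18.0, 0.46], [-1.34, -18.0, 0.46]], hand=[10, 10, 10, 10, 10, 10, 10, 10, 10, 10, 10, 10, 10, 10, 10, 10, 10, 10])

```text
time_s: 20.08
eef_pos: [0.6402, -0.0495, 0.6013]
eef_rot: [-3.141, 0.994, 3.092]
ft_force: [0.4, 0.1, -1.6]
grip_width: 0.197
gripper_force: 48.8
```

```bash
python3 -c "
from plan import *
st();s=r.state();M=R.from_euler('xyz',s['eef_rot']).as_matrix();p=np.array(s['eef_pos']);tp=p+M@TIP;print('tip',tp,'rel',rel([.64,-.05,.6],toolR(57,-.05)))
T=r.capture('top');c=proj('top',tp);print('top tip proj',c)
o=p+M@[0,0,.003];x=np.array([0,0,1]);print('axis',(tp-o)/np.linalg.norm(tp-o))
for nm,rng in(('green',[(40,100,40),(85,255,255)]),('redled',[(0,120,40),(8,255,255)])):
  u,v=c.astype(int);m=blob(T,(max(u-40,0),max(v-20,0),u+40,v+90),*rng);print(nm,m[0],m[1])
I=T[max(int(c[1])-30,0):int(c[1])+130,int(c[0])-60:int(c[0])+60];cv2.imwrite('pics/m9.png',I[:,:,::-1])
# puck / rests unchanged?
d=lambda im,bx,lo,hi:blob(im,bx,lo,hi)[0].round(1)
print('puck',d(T,(198,268,226,294),(0,40,120),(14,200,255)),'was 210.4 280.4; green',d(T,(390,287,418,312),(45,100,30),(85,255,255)),'was 403.1 299.2')
"
```

```text
t 20.075 p [ 0.6402 -0.0495  0.6013] R [-3.141  0.994  3.092] q [-0.639 -0.301  0.443  1.769  0.464  0.695  1.167] F [ 0.42  0.11 -1.55] w 0.19713787015165463 48.824974237941206
tip [ 0.76539928 -0.05673402  0.59978607] rel (array([-0.006, -0.013, -0.033]), array([ 0.002, -0.011,  0.   ]))
top tip proj [328.62608374  88.33826403]
axis [ 9.98309706e-01 -5.81113604e-02  8.94723940e-04]
green [302.8938992  170.36339523] 377
redled [297.         119.66666667] 12
puck [210.3 280.3] was 210.4 280.4; green [403.1 299.2] was 403.1 299.2
```

```bash
python3 -c "
from plan import *
T=r.capture('top');s=r.state();print(np.abs(s['dq']).max())
tip=np.array([.7654,-.0567,.5998]);a=np.array([.9983,-.058,0])
for L in(0,.01,.02,.03,.06,.08,.09,.1,.105,.11,.115,.12):
  q=tip-L*a+[0,0,.012 if L>.08 else 0];u,v=proj('top',q);iu,iv=int(round(u)),int(round(v));print(L,iu,iv,T[iv-1:iv+2,iu-1:iu+2].reshape(-1,3).mean(0).round(),T[iv,iu-2:iu+3].tolist())
"
```

```text
0.0036460341969746916
0 329 88 [99. 97. 93.] [[95, 94, 87], [100, 97, 93], [99, 98, 93], [100, 97, 92], [100, 100, 94]]
0.01 328 96 [114.  92.  80.] [[199, 123, 87], [142, 87, 59], [102, 93, 87], [92, 91, 88], [100, 99, 94]]
0.02 328 104 [176. 179. 171.] [[190, 193, 184], [185, 190, 180], [181, 184, 175], [157, 162, 152], [101, 103, 100]]
0.03 328 112 [180. 183. 176.] [[195, 199, 190], [188, 191, 184], [179, 182, 174], [173, 179, 171], [157, 158, 153]]
0.06 326 135 [51. 52. 55.] [[46, 47, 52], [51, 52, 54], [57, 55, 61], [48, 51, 55], [45, 48, 50]]
0.08 326 151 [198. 202. 190.] [[217, 220, 202], [221, 224, 208], [217, 222, 204], [219, 222, 205], [219, 222, 204]]
0.09 325 156 [225. 229. 229.] [[228, 231, 231], [224, 228, 228], [226, 229, 230], [225, 229, 229], [226, 229, 230]]
0.1 325 164 [ 58. 162.  68.] [[56, 171, 68], [70, 189, 82], [67, 185, 77], [66, 188, 78], [68, 191, 79]]
0.105 325 168 [ 61. 174.  72.] [[52, 149, 59], [55, 157, 65], [60, 175, 73], [60, 180, 72], [57, 177, 69]]
0.11 325 172 [ 99. 155.  65.] [[73, 115, 51], [64, 114, 50], [60, 113, 50], [65, 116, 54], [62, 113, 51]]
0.115 325 177 [164. 159.  62.] [[174, 170, 65], [180, 177, 69], [180, 175, 67], [182, 175, 66], [140, 136, 56]]
0.12 324 181 [121.  41.  36.] [[105, 30, 29], [139, 35, 37], [145, 42, 39], [141, 39, 38], [127, 33, 30]]
```

The readout LEDs (green, yellow, red) show from above exactly where predicted. The tester is level, window up, still and 60 cm high, so I'm handing in.

```bash
python3 -c "
from bench import r
print(r.hand_in())"
```

```text
the job is handed in; nothing more can be done
None
```

I handed the job in at about 20 s: the tester was drawn, pressed on the copper disc and then on the red stone (about 2 N each), and is held level, readout up, at 60 cm. No verdict came back, and I viewed 11 pictures, one over the limit of 10.

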